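Tip the fossil discs through the funnel

TASK

Pick up the white beaker and pour all six fossil discs from it through the aluminium funnel into the glass jar, spilling none. Then stand the empty beaker upright on the round green mat, wholly on it, and let go. Do not disturb the other things on the counter.

Things in the scene. Friction and masses are not known exactly. Their poses are not given: they have to be found in the camera images.
- beaker: White, slightly flared plastic beaker, open at the top, holding the six fossil pieces at the start. 80 mm tall, outside diameter 58 mm at the foot and 68 mm at the rim, wall 2.5 mm, floor 4 mm thick, about 100 g empty, stiff. Origin at the centre of its underside, z along its axis to the mouth.
- beaker_rim (a point): Centre of the beaker's mouth, 80 mm along its axis from its underside.
- jar: Clear glass jar, 110 mm in diameter and 108 mm tall, fixed to the counter, with a wide round aluminium funnel clipped over it. The funnel's cone is 156 mm across at the top rim, 175 mm above the counter; it narrows to a bore 68 mm wide at 119 mm above the counter, and the bore ends inside the jar 85 mm above the counter. Origin at the centre of the jar's underside, z up.
- funnel_mouth (a point): Centre of the funnel's top rim, 175 mm above the counter, on the jar's axis; the opening is 150 mm wide inside.
- jar_floor (a point): Centre of the jar's inner floor, 6 mm above the counter; the inside of the jar is 102 mm wide.
- mat: Round flat green plastic mat, 130 mm in diameter, 4 mm thick, fixed to the counter. Origin at the centre of its underside.
- piece1: One of six brown fossil crinoid discs, with bevelled edges, 21 mm in diameter, 14 mm thick, 14 g, loose in the beaker at the start in two layers of three. Origin at the centre of one flat face, z along its axis.
- piece2: One of six brown fossil crinoid discs, with bevelled edges, 21 mm in diameter, 14 mm thick, 14 g, loose in the beaker at the start in two layers of three. Origin at the centre of one flat face, z along its axis.
- piece3: One of six brown fossil crinoid discs, with bevelled edges, 21 mm in diameter, 14 mm thick, 14 g, loose in the beaker at the start in two layers of three. Origin at the centre of one flat face, z along its axis.
- piece4: One of six brown fossil crinoid discs, with bevelled edges, 21 mm in diameter, 14 mm thick, 14 g, loose in the beaker at the start in two layers of three. Origin at the centre of one flat face, z along its axis.
- piece5: One of six brown fossil crinoid discs, with bevelled edges, 21 mm in diameter, 14 mm thick, 14 g, loose in the beaker at the start in two layers of three. Origin at the centre of one flat face, z along its axis.
- piece6: One of six brown fossil crinoid discs, with bevelled edges, 21 mm in diameter, 14 mm thick, 14 g, loose in the beaker at the start in two layers of three. Origin at the centre of one flat face, z along its axis.
- stem: Bystander: dull black crinoid stem section lying on the counter, 113 mm long (its x), 34 mm thick. Origin at the centre of its underside.
- amber: Bystander: amber resin block, 75 x 55 x 40 mm. Origin at the centre of its underside.
- tweezers: Bystander: pair of brass tweezers lying flat, 130 mm long (its x), 10 mm high. Origin near the middle of its length, at its underside.
- rack: Bystander: oak rack, 70 x 200 x 30 mm, with a row of five upright wooden pegs, up to 96 mm high in all. Origin at the centre of its underside.
- brush: Bystander: brush lying flat along its x. Origin at its underside.
- lens: Bystander: hand lens lying flat, 68 mm dark round frame and black handle, about 155 mm long in all. Origin between frame and handle, at its underside.
Things that resemble listed ones, but are neither listed nor needed, are in the scene too. There is more than one size of the beaker; the one meant has the size given above.

How it is judged:
By the outcome, as a careful person would: the job done as asked, in the order asked, and still so for the second after the job is handed in, with the robot touching nothing.
It also fails if it takes over 64 s, if anything falls off the work surface, if the arm or the gripper's body presses on something with over 40 N, if the wrist force passes 120 N, or if a joint passes its speed limit or range.

ROBOT

A 6-joint arm with a two-finger parallel gripper is mounted at the origin on the work surface. World frame = base frame: x ahead of the robot, y to its left, z up, the work surface at z = 0. Lengths are in mm, angles in rad, forces in N, time in s.
With the tool pointing down it reaches from about 275 to 1000 mm from the base axis. Payload 8.4 kg.
Tool frame: the origin (TCP) lies between the finger pads; the fingertips stand 25 mm ahead of it and the grasp point (between the pads) lies 6 mm ahead of it; z points along the fingers, y is the line along which they close (so a half turn about z gives the same grasp; the last joint's range is limited). The gripper opens to 85 mm and grips with 20 to 120 N. Pads are 22 mm wide; open, the fingers measure 114 mm over their backs; the gripper's body (76 mm by 85 mm) begins 54 mm behind the grasp point. The pads swing forward as they close: fully open they stand 13 mm farther back than shut.
Start: joints at [1.213, 0.353, 1.633, -0, 1.155, -0.002], TCP at [217.711, 585.858, 219.281] pointing down, gripper open.
Joint ranges: [-2.63, 2.63], [-0.92, 2.1], [0.06, 2.66], [-1.3, 4.44], [0, 2.69], [-3.02, 3.02]. Speed limits (rad/s): [2.22, 2.22, 2.79, 3.14, 3.14, 3.14].

INTERFACE

Orientations are given as [roll, pitch, yaw] about the fixed x, y, z axes, in that order (R = Rz(yaw) Ry(pitch) Rx(roll)).
In Python, from rig import r, eyes, workorder gives the robot as it stands. The module is installed in compiled form; this text tells all that it offers.
- The arm moves only by the tool step_arm, never from a script. Its argument "moves" is a list of rows, each an object of numbers: "tx", "ty", "tz": the shift along the tool's x, y, z scaled (see below); "ax", "ay", "az": the turn, a rotation vector about the tool's x, y, z scaled (see below). In form: [{"tx": .., "ty": .., "tz": .., "ax": .., "ay": .., "az": ..}, ...]. A call has 1 to 5 rows; each row shifts and turns the commanded pose from where the row before left it, along the tool's axes as they then stand; what a row does not reach is not made up. The controller multiplies each number of a shift by 25 mm and each number of a turn by 90 degrees. A row lasts 1/8 s, in which the tool goes at most 62.5 mm and 10.7 degrees, less where a joint would pass 70% of its speed; a pose out of reach is approached as far as the arm can. A call with a number of a shift or a turn outside -1 to 1 is refused whole. A call with a gripper value outside its range is refused whole. "gripper" is the opening, from 0 (shut) to 1 (fully open), set as the call begins (left out, the last holds). The fingers move at their own pace and stop on an object; "newtons" is the grip in N (left out, the last holds). Time passes only in rows, so rows that do not move let the fingers close. It gives the time, the measured TCP pose, the force, the opening and the grip force at its end, in the units of the state.
- r.sense(): the state, without advancing time (a new reading comes with each control period).
- eyes.grab_frame(name): name is "side" or "top" or "wrist"; returns (picture, depth): 480x640x3 uint8, red, green, blue; 480x640 float32, mm along the optical axis (not along the pixel's ray), 0 where there is no reading.
- eyes.camera_info(name): a dict with "intrinsics" (3x3 intrinsics, pixels), "cam_to_world" (4x4, takes a point from camera to world coordinates). Camera axes: x right, y up, looking along -z (the intrinsics and any distortion apply to the point x, -y, -z); pixel columns grow to the right and rows downward; lengths in mm; the calibration is good to about 2 mm. The wrist camera is an equidistant fisheye: a pixel r from the principal point sees the ray r / f radians off the axis. A picture is of the moment at which its call begins: read the wrist's pose just before it. camera_info takes no time and is no camera call; for the wrist camera it gives the pose at the moment of the call.
- workorder.sign_off(): hands the job in; it is judged then, once.
The state is a dict: "clock": time; "qpos": joint angles; "qvel": joint speeds; "joint_efforts": joint torques, N m; "eef_pos": TCP position; "tcp_rot": TCP orientation; "contact_force": force on the tool from outside, world axes, zero at the start; "wrist_torque": the same for the moment, N m; "opening": opening from 0.0 (shut) to 1.0 (fully open); "grasp_force": force on a finger pad.
Only numpy, scipy, OpenCV 4.12 (cv2) and the standard library are available. Lean on these libraries where they do the work, as an engineer would, in place of code of your own. Each camera call takes 0.05 s, during which the arm holds its last target. There are 200 camera calls.

## Working session

There is one attempt and no reset: what is moved stays moved. The work goes in short steps, Python scripts to look and compute and a tool call to move; the robot and the scene stay as the last step left them, time stands still between calls to the robot, and variables do not carry over. Pictures are saved under pics/ and viewed, at most 13 in all, crops included, and the job is handed in when it is done.

Besides the shell and the picture viewer there is one more tool, called after "Call:" as name(argument=value, ...), one argument or row to a line, values as JSON. step_arm: Moves the arm, as the interface text tells. Its arguments: {"type":"object","properties":{"moves":{"type":"array","items":{"type":"object","properties":{"tx":{"type":"number"},"ty":{"type":"number"},"tz":{"type":"number"},"ax":{"type":"number"},"ay":{"type":"number"},"az":{"type":"number"}}}},"gripper":{"type":"number"},"newtons":{"type":"number"}},"required":["moves"]}

```bash
mkdir -p pics
cat > h.py <<'E'
import numpy as np,cv2
from rig import r,eyes,workorder
def look(n):
    i=eyes.camera_info(n); p,d=eyes.grab_frame(n); np.savez(f'{n}.npz',p=p,d=d,K=i['intrinsics'],T=i['cam_to_world']); return p,d,np.array(i['intrinsics']),np.array(i['cam_to_world'])
def load(n):
    z=np.load(f'{n}.npz'); return z['p'],z['d'],z['K'],z['T']
def cloud(d,K,T):
    v,u=np.mgrid[:480,:640]; x=(u-K[0,2])/K[0,0]*d; y=(v-K[1,2])/K[1,1]*d
    return np.stack([x,-y,-d],-1)@T[:3,:3].T+T[:3,3]
def ray(u,v,K,T,z):
    w=T[:3,:3]@np.array([(u-K[0,2])/K[0,0],-(v-K[1,2])/K[1,1],-1]); o=T[:3,3]; return o+w*(z-o[2])/w[2]
E
python3 - <<'E'
from h import *
for n in ('top','side'):
    p,d,K,T=look(n); print(n,K.tolist(),T.round(2).tolist(),(d>0).mean()); cv2.imwrite(f'pics/{n}0.png',p[...,::-1])
s=r.sense();print(s)
E
```

```text
top [[454.89236805753353, 0.0, 315.4489642780597], [0.0, 454.89236805753353, 232.4478191262293], [0.0, 0.0, 1.0]] [[-0.01, 0.98, -0.19, 364.46], [-1.0, -0.01, 0.02, 14.68], [0.01, 0.19, 0.98, 1165.88], [0.0, 0.0, 0.0, 1.0]] 0.9958951822916666
side [[604.4869991163862, 0.0, 322.92915918012875], [0.0, 604.4869991163862, 240.52738291819233], [0.0, 0.0, 1.0]] [[-0.97, 0.12, -0.22, 234.73], [-0.25, -0.49, 0.84, 1292.67], [-0.01, 0.86, 0.5, 924.4], [0.0, 0.0, 0.0, 1.0]] 0.9959602864583333
{'clock': 0.1, 'qpos': array([ 1.21260010e+00,  3.53562670e-01,  1.63406904e+00, -4.49883653e-06,
        1.15522186e+00, -2.36864690e-03]), 'qvel': array([-0.00034964, -0.00144798, -0.00263588,  0.00030853, -0.00051298,
        0.00010308]), 'joint_efforts': array([-9.67639317e-04, -6.06356406e+01, -3.42819321e+01,  6.06723597e-05,
        3.94670205e-03,  8.59360583e-09]), 'eef_pos': array([217.55252098, 585.42966008, 218.64293466]), 'tcp_rot': array([-3.14033173e+00,  1.12694785e-06,  2.78576689e+00]), 'contact_force': array([ 0.42559449, -0.56149169, -1.33827839]), 'wrist_torque': array([ 0.01823448, -0.01339532,  0.02359897]), 'grasp_force': 0.0, 'opening': 0.9972680965140178}
```

View pics/top0.png

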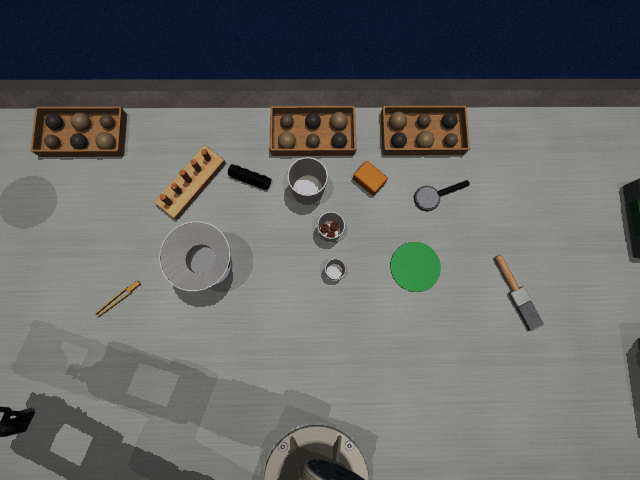

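View pics/side0.png

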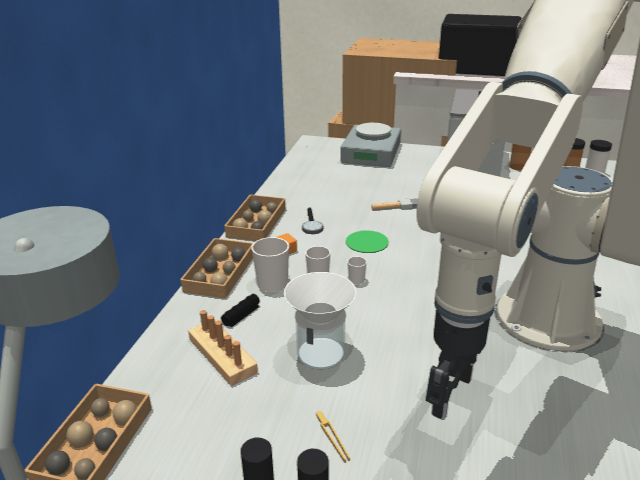

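The top view shows the beaker with brown discs at (331,226), with a larger decoy at (307,180) and a smaller one at (334,271). The funnel is at (196,257) and the mat at (415,267). In the side view the beaker is at about (318,258), the funnel rim at (320,293) and the mat at (367,241).

```bash
cat > m.py <<'E'
from h import *
from scipy.optimize import least_squares
def circ(P):
    f=least_squares(lambda q:np.hypot(P[:,0]-q[0],P[:,1]-q[1])-q[2],[*P[:,:2].mean(0),40],loss='soft_l1',f_scale=2); return f.x.round(1)
C={n:cloud(*load(n)[1:]) for n in('top','side')}
p,d,K,T=load('top')
b0=ray(331,226,K,T,80);f0=ray(196,257,K,T,175);m0=ray(415,267,K,T,4);print('rays',b0.round(),f0.round(),m0.round())
for nm,c,rad,in (('beaker',b0,48),('funnel',f0,95)):
  for n in C:
    X=C[n]; X=X[(np.hypot(X[...,0]-c[0],X[...,1]-c[1])<rad)&(X[...,2]>15)&(X[...,2]<200)]
    zt=np.percentile(X[:,2],98.5); R=X[X[:,2]>zt-5]; print(nm,n,len(X),'ztop',zt.round(1),circ(R),len(R),'minmax',R.min(0).round(),R.max(0).round())
for n in C:
    p=load(n)[0]; h=cv2.cvtColor(p,cv2.COLOR_RGB2HSV); m=cv2.inRange(h,(45,120,60),(80,255,255))
    k,l,s,ce=cv2.connectedComponentsWithStats(m)
    X=C[n]; i=max(range(1,k),key=lambda i:s[i,4] if np.hypot(*(X[int(ce[i][1]),int(ce[i][0])]-m0)[:2])<60 else 0)
    Y=X[l==i]; print('mat',n,s[i],Y.mean(0).round(1),np.median(Y[:,2]).round(1),np.ptp(Y,axis=0).round(), ((np.percentile(Y,99.7,axis=0)+np.percentile(Y,.3,axis=0))/2).round(1))
    px=ray(*ce[i],load(n)[2],load(n)[3],4); print('  ray',px.round(1))
# disks, counter, obstacles heights (top)
X=C['top']; 
for u,v in((307,160),(307,180),(334,262),(370,178),(345,320)): print(u,v,X[v,u].round())
# rim ellipse of beaker, top view & side view triangulation
for n in C:
    p,d,K,T=load(n); X=C[n]; m=((np.hypot(X[...,0]-b0[0],X[...,1]-b0[1])<40)&(X[...,2]>74)).astype(np.uint8)
    c=max(cv2.findContours(m,0,1)[0],key=len); h=cv2.convexHull(c); e=cv2.fitEllipse(h) if len(h)>5 else None
    print('rim ellipse',n,e)
    o=T[:3,3]; q=ray(*e[0],K,T,0)-o; q/=np.linalg.norm(q); globals()['L'+n]=(o,q)
A=[];B=[]
for n in C:
    o,q=globals()['L'+n]; M=np.eye(3)-np.outer(q,q); A.append(M);B.append(M@o)
x=np.linalg.solve(sum(A),sum(B)); print('tri rim',x.round(1),[np.linalg.norm(a@x-b).round(1) for a,b in zip(A,B)])
E
python3 m.py
```

```text
rays [595. -41.  80.] [508. 261. 175.] [ 502. -260.    4.]
beaker top 508 ztop 82.9 [598.1 -40.6  32.4] 81 minmax [565. -73.  78.] [631.  -7.  85.]
beaker side 588 ztop 82.9 [598.7 -40.4  33. ] 77 minmax [565. -78.  78.] [632.  -5.  84.]
funnel top 3497 ztop 177.2 [511.4 264.1  74.8] 480 minmax [436. 188. 172.] [589. 342. 181.]
funnel side 4827 ztop 176.4 [511.8 264.4  74.8] 392 minmax [435. 181. 171.] [591. 342. 181.]
mat top [ 391  242   50   50 1942] [ 503.5 -259.2    6.1] 4.4 [ 204.  339. 1168.] [ 503.8 -259.8    4.6]
  ray [ 503.5 -259.7    4. ]
mat side [346 231  42  22 722] [ 501.6 -253.7    8.1] 5.6 [ 330. 1622.  926.] [ 502.4 -259.4    5.7]
  ray [ 502.6 -260.2    4. ]
307 160 [757.  16. 103.]
307 180 [738.  17.   3.]
334 262 [515. -50.  21.]
370 178 [ 731. -147.   38.]
345 320 [370. -77.  -1.]
rim ellipse top ((330.7250671386719, 224.87567138671875), (26.928781509399414, 27.39397621154785), 111.7688980102539)
rim ellipse side ((317.049560546875, 253.29708862304688), (15.484132766723633, 25.086444854736328), 88.04682922363281)
tri rim [598.6 -40.6  78.4] [np.float64(0.1), np.float64(0.1)]
```

```bash
cat > plan.py <<'E'
import sys,json
from h import *
from scipy.spatial.transform import Rotation as Ro, Slerp
def Rtool(down,az=90,roll=0):
    a,d=np.radians([az,down]); z=np.array([np.cos(d)*np.cos(a),np.cos(d)*np.sin(a),-np.sin(d)])
    x=np.array([0,0,1])-z*z[2]*1.0; x/=np.linalg.norm(x); return Ro.from_matrix(np.c_[x,np.cross(z,x),z])*Ro.from_rotvec([0,0,np.radians(roll)])
def plan(pos,R=None,mm=24,deg=10,start=None):
    s=r.sense(); p0,R0=start or (s['eef_pos'],Ro.from_euler('xyz',s['tcp_rot'])); R=R or R0
    ang=np.degrees((R0.inv()*R).magnitude()); D=np.array(pos)-p0
    n=1
    while 1:
        rows=[];S=Slerp([0,1],Ro.concatenate([R0,R]))
        for i in range(n):
            a=S(i/n); t=a.inv().apply(D/n); w=(a.inv()*S((i+1)/n)).as_rotvec(); rows.append((t,w))
        if max(abs(t).max() for t,w in rows)<=mm and ang/n<=deg: break
        n+=1
    for k,(t,w) in enumerate(rows):
        print(k,*(('%s %.3f'%(m,v)) for m,v in zip(('tx','ty','tz','ax','ay','az'),[*(t/25),*(w/(np.pi/2))]) if abs(v)>.0005))
    return np.array(pos),R
def st():
    s=r.sense(); print('t',round(s['clock'],2),'p',s['eef_pos'].round(1),'q',s['qpos'].round(2),'F',s['contact_force'].round(1),'open',round(s['opening'],3),'g',round(s['grasp_force'],1))
E
python3 - <<'E'
from plan import *
st(); a=plan([350,250,340]); print('--'); plan([598,-200,260],Rtool(20),start=a)
E
```

```text
t 0.1 p [217.6 585.4 218.6] q [ 1.21  0.35  1.63 -0.    1.16 -0.  ] F [ 0.4 -0.6 -1.3] open 0.997 g 0.0
0 tx -0.803 ty -0.895 tz -0.403
1 tx -0.803 ty -0.895 tz -0.403
2 tx -0.803 ty -0.895 tz -0.403
3 tx -0.803 ty -0.895 tz -0.403
4 tx -0.803 ty -0.895 tz -0.403
5 tx -0.803 ty -0.895 tz -0.403
6 tx -0.803 ty -0.895 tz -0.403
7 tx -0.803 ty -0.895 tz -0.403
8 tx -0.803 ty -0.895 tz -0.403
9 tx -0.803 ty -0.895 tz -0.403
10 tx -0.803 ty -0.895 tz -0.403
11 tx -0.803 ty -0.895 tz -0.403
--
0 tx -0.778 ty -0.671 tz 0.161 ax -0.023 ay 0.034 az 0.033
1 tx -0.820 ty -0.633 tz 0.094 ax -0.023 ay 0.034 az 0.033
2 tx -0.855 ty -0.591 tz 0.027 ax -0.023 ay 0.034 az 0.033
3 tx -0.885 ty -0.545 tz -0.040 ax -0.023 ay 0.034 az 0.033
4 tx -0.908 ty -0.496 tz -0.107 ax -0.023 ay 0.034 az 0.033
5 tx -0.925 ty -0.442 tz -0.173 ax -0.023 ay 0.034 az 0.033
6 tx -0.936 ty -0.386 tz -0.237 ax -0.023 ay 0.034 az 0.033
7 tx -0.941 ty -0.326 tz -0.300 ax -0.023 ay 0.034 az 0.033
8 tx -0.939 ty -0.265 tz -0.361 ax -0.023 ay 0.034 az 0.033
9 tx -0.930 ty -0.201 tz -0.419 ax -0.023 ay 0.034 az 0.033
10 tx -0.915 ty -0.136 tz -0.475 ax -0.023 ay 0.034 az 0.033
11 tx -0.894 ty -0.070 tz -0.526 ax -0.023 ay 0.034 az 0.033
12 tx -0.867 ty -0.003 tz -0.574 ax -0.023 ay 0.034 az 0.033
13 tx -0.834 ty 0.064 tz -0.618 ax -0.023 ay 0.034 az 0.033
14 tx -0.795 ty 0.130 tz -0.658 ax -0.023 ay 0.034 az 0.033
15 tx -0.750 ty 0.196 tz -0.693 ax -0.023 ay 0.034 az 0.033
16 tx -0.701 ty 0.260 tz -0.723 ax -0.023 ay 0.034 az 0.033
17 tx -0.646 ty 0.323 tz -0.748 ax -0.023 ay 0.034 az 0.033
18 tx -0.587 ty 0.383 tz -0.768 ax -0.023 ay 0.034 az 0.033
19 tx -0.525 ty 0.441 tz -0.782 ax -0.023 ay 0.034 az 0.033
```

Call:
step_arm(
  moves=[
    {"tx": -0.8, "ty": -0.9, "tz": -0.6},
    {"tx": -0.8, "ty": -0.9, "tz": -0.6},
    {"tx": -0.8, "ty": -0.9, "tz": -0.4},
    {"tx": -0.8, "ty": -0.9, "tz": -0.4},
    {"tx": -0.8, "ty": -0.9, "tz": -0.4},
  ],
  gripper=0.92,
  newtons=40,
)

```text
schema error: expected keys tx, ty, tz, ax, ay, az
```

Call:
step_arm(
  moves=[
    {"tx": -0.8, "ty": -0.9, "tz": -0.4},
    {"tx": -0.8, "ty": -0.9, "tz": -0.4},
    {"tx": -0.8, "ty": -0.9, "tz": -0.4},
    {"tx": -0.8, "ty": -0.9, "tz": -0.4},
    {"tx": -0.8, "ty": -0.9, "tz": -0.3},
  ],
)

```text
schema error: expected keys tx, ty, tz, ax, ay, az
```

Call:
step_arm(
  moves=[
    {"tx": -0.8, "ty": -0.9, "tz": -0.3},
    {"tx": -0.8, "ty": -0.9, "tz": -0.2},
  ],
)

```text
schema error: expected keys tx, ty, tz, ax, ay, az
```

Run:
```python
from plan import *
st(); plan([598,-200,260],Rtool(20))
```

```text
t 0.1 p [217.6 585.4 218.6] q [ 1.21  0.35  1.63 -0.    1.16 -0.  ] F [ 0.4 -0.6 -1.3] open 0.997 g 0.0
0 tx -0.788 ty -0.755 tz -0.051 ax -0.015 ay 0.021 az 0.021
1 tx -0.810 ty -0.727 tz -0.094 ax -0.015 ay 0.021 az 0.021
2 tx -0.829 ty -0.697 tz -0.138 ax -0.015 ay 0.021 az 0.021
3 tx -0.846 ty -0.666 tz -0.181 ax -0.015 ay 0.021 az 0.021
4 tx -0.861 ty -0.633 tz -0.225 ax -0.015 ay 0.021 az 0.021
5 tx -0.873 ty -0.599 tz -0.268 ax -0.015 ay 0.021 az 0.021
6 tx -0.883 ty -0.563 tz -0.310 ax -0.015 ay 0.021 az 0.021
7 tx -0.890 ty -0.527 tz -0.352 ax -0.015 ay 0.021 az 0.021
8 tx -0.894 ty -0.489 tz -0.394 ax -0.015 ay 0.021 az 0.021
9 tx -0.896 ty -0.450 tz -0.434 ax -0.015 ay 0.021 az 0.021
10 tx -0.895 ty -0.410 tz -0.474 ax -0.015 ay 0.021 az 0.021
11 tx -0.891 ty -0.369 tz -0.512 ax -0.015 ay 0.021 az 0.021
12 tx -0.885 ty -0.328 tz -0.550 ax -0.015 ay 0.021 az 0.021
13 tx -0.876 ty -0.285 tz -0.586 ax -0.015 ay 0.021 az 0.021
14 tx -0.865 ty -0.243 tz -0.621 ax -0.015 ay 0.021 az 0.021
15 tx -0.851 ty -0.200 tz -0.655 ax -0.015 ay 0.021 az 0.021
16 tx -0.835 ty -0.157 tz -0.6
[... 233 characters left out ...]
16 tz -0.798 ax -0.015 ay 0.021 az 0.021
21 tx -0.717 ty 0.059 tz -0.822 ax -0.015 ay 0.021 az 0.021
22 tx -0.687 ty 0.101 tz -0.843 ax -0.015 ay 0.021 az 0.021
23 tx -0.654 ty 0.143 tz -0.863 ax -0.015 ay 0.021 az 0.021
24 tx -0.620 ty 0.184 tz -0.880 ax -0.015 ay 0.021 az 0.021
25 tx -0.584 ty 0.224 tz -0.895 ax -0.015 ay 0.021 az 0.021
26 tx -0.546 ty 0.264 tz -0.908 ax -0.015 ay 0.021 az 0.021
27 tx -0.507 ty 0.302 tz -0.919 ax -0.015 ay 0.021 az 0.021
28 tx -0.465 ty 0.339 tz -0.928 ax -0.015 ay 0.021 az 0.021
29 tx -0.423 ty 0.375 tz -0.934 ax -0.015 ay 0.021 az 0.021
30 tx -0.379 ty 0.410 tz -0.939 ax -0.015 ay 0.021 az 0.021
31 tx -0.334 ty 0.444 tz -0.941 ax -0.015 ay 0.021 az 0.021
```

Call:
step_arm(
  moves=[
    {"tx": -0.8, "ty": -0.9, "tz": -0.6, "ax": 0, "ay": 0, "az": 0},
    {"tx": -0.8, "ty": -0.9, "tz": -0.6, "ax": 0, "ay": 0, "az": 0},
    {"tx": -0.8, "ty": -0.9, "tz": -0.4, "ax": 0, "ay": 0, "az": 0},
    {"tx": -0.8, "ty": -0.9, "tz": -0.4, "ax": 0, "ay": 0, "az": 0},
    {"tx": -0.8, "ty": -0.9, "tz": -0.4, "ax": 0, "ay": 0, "az": 0},
  ],
  gripper=0.92,
  newtons=40,
)

```text
clock: 0.72
eef_pos: [272.4, 444.5, 279.3]
tcp_rot: [-3.141, -0.0, 2.786]
contact_force: [0.2, 1.1, 1.0]
opening: 0.92
grasp_force: 0.0
```

Call:
step_arm(
  moves=[
    {"tx": -0.8, "ty": -0.9, "tz": -0.4, "ax": 0, "ay": 0, "az": 0},
    {"tx": -0.8, "ty": -0.9, "tz": -0.4, "ax": 0, "ay": 0, "az": 0},
    {"tx": -0.8, "ty": -0.9, "tz": -0.4, "ax": 0, "ay": 0, "az": 0},
    {"tx": -0.8, "ty": -0.9, "tz": -0.4, "ax": 0, "ay": 0, "az": 0},
    {"tx": -0.8, "ty": -0.9, "tz": -0.3, "ax": 0, "ay": 0, "az": 0},
  ],
)

```text
clock: 1.35
eef_pos: [327.0, 304.3, 327.0]
tcp_rot: [-3.141, 0.0, 2.786]
contact_force: [0.2, 0.2, -0.3]
opening: 0.92
grasp_force: 0.0
```

Call:
step_arm(
  moves=[
    {"tx": -0.8, "ty": -0.8, "tz": -0.3, "ax": -0.02, "ay": 0.03, "az": 0.03},
    {"tx": -0.8, "ty": -0.7, "tz": 0, "ax": -0.02, "ay": 0.035, "az": 0.035},
    {"tx": -0.8, "ty": -0.65, "tz": 0, "ax": -0.025, "ay": 0.035, "az": 0.035},
    {"tx": -0.85, "ty": -0.6, "tz": 0, "ax": -0.025, "ay": 0.035, "az": 0.035},
    {"tx": -0.85, "ty": -0.6, "tz": 0, "ax": -0.025, "ay": 0.035, "az": 0.035},
  ],
)

```text
clock: 1.98
eef_pos: [381.4, 185.1, 318.4]
tcp_rot: [2.993, -0.288, 2.535]
contact_force: [-0.7, -0.4, -0.3]
opening: 0.92
grasp_force: 0.0
```

Run:
```python
from plan import *
st(); plan([598,-200,260],Rtool(20))
```

```text
t 1.98 p [381.4 185.1 318.4] q [ 0.19 -0.02  1.9   0.32  1.36 -0.83] F [-0.7 -0.4 -0.3] open 0.92 g 0.0
0 tx -0.936 ty -0.430 tz -0.199 ax -0.021 ay 0.030 az 0.029
1 tx -0.944 ty -0.379 tz -0.256 ax -0.021 ay 0.030 az 0.029
2 tx -0.946 ty -0.326 tz -0.312 ax -0.021 ay 0.030 az 0.029
3 tx -0.944 ty -0.272 tz -0.366 ax -0.021 ay 0.030 az 0.029
4 tx -0.937 ty -0.216 tz -0.418 ax -0.021 ay 0.030 az 0.029
5 tx -0.925 ty -0.158 tz -0.468 ax -0.021 ay 0.030 az 0.029
6 tx -0.908 ty -0.100 tz -0.515 ax -0.021 ay 0.030 az 0.029
7 tx -0.886 ty -0.041 tz -0.559 ax -0.021 ay 0.030 az 0.029
8 tx -0.860 ty 0.018 tz -0.600 ax -0.021 ay 0.030 az 0.029
9 tx -0.828 ty 0.077 tz -0.638 ax -0.021 ay 0.030 az 0.029
10 tx -0.793 ty 0.135 tz -0.673 ax -0.021 ay 0.030 az 0.029
11 tx -0.753 ty 0.193 tz -0.704 ax -0.021 ay 0.030 az 0.029
12 tx -0.709 ty 0.250 tz -0.731 ax -0.021 ay 0.030 az 0.029
13 tx -0.662 ty 0.306 tz -0.754 ax -0.021 ay 0.030 az 0.029
14 tx -0.611 ty 0.360 tz -0.773 ax -0.021 ay 0.030 az 0.029
15 tx -0.556 ty 0.412 tz -0.788 ax -0.021 ay 0.030 az 0.029
16 tx -0.499 ty 0.462 tz -0.798 ax -0.021 ay 0.030 az 0.029
```

Call:
step_arm(
  moves=[
    {"tx": -0.94, "ty": -0.43, "tz": -0.2, "ax": -0.02, "ay": 0.03, "az": 0.03},
    {"tx": -0.94, "ty": -0.38, "tz": -0.26, "ax": -0.02, "ay": 0.03, "az": 0.03},
    {"tx": -0.94, "ty": -0.33, "tz": -0.31, "ax": -0.02, "ay": 0.03, "az": 0.03},
    {"tx": -0.94, "ty": -0.27, "tz": -0.37, "ax": -0.02, "ay": 0.03, "az": 0.03},
    {"tx": -0.94, "ty": -0.22, "tz": -0.42, "ax": -0.02, "ay": 0.03, "az": 0.03},
  ],
)

```text
clock: 2.6
eef_pos: [444.9, 71.6, 301.5]
tcp_rot: [2.922, -0.564, 2.329]
contact_force: [1.4, 0.2, 0.1]
opening: 0.921
grasp_force: 0.0
```

Call:
step_arm(
  moves=[
    {"tx": -0.92, "ty": -0.16, "tz": -0.47, "ax": -0.02, "ay": 0.03, "az": 0.03},
    {"tx": -0.91, "ty": -0.1, "tz": -0.51, "ax": -0.02, "ay": 0.03, "az": 0.03},
    {"tx": -0.89, "ty": -0.04, "tz": -0.56, "ax": -0.02, "ay": 0.03, "az": 0.03},
    {"tx": -0.86, "ty": 0.02, "tz": -0.6, "ax": -0.02, "ay": 0.03, "az": 0.03},
    {"tx": -0.83, "ty": 0.08, "tz": -0.64, "ax": -0.02, "ay": 0.03, "az": 0.03},
  ],
)

```text
clock: 3.22
eef_pos: [508.5, -41.7, 284.3]
tcp_rot: [2.916, -0.847, 2.096]
contact_force: [-0.5, -0.1, 0.8]
opening: 0.923
grasp_force: 0.0
```

Call:
step_arm(
  moves=[
    {"tx": -0.79, "ty": 0.13, "tz": -0.67, "ax": -0.02, "ay": 0.03, "az": 0.03},
    {"tx": -0.75, "ty": 0.19, "tz": -0.7, "ax": -0.02, "ay": 0.03, "az": 0.03},
    {"tx": -0.71, "ty": 0.25, "tz": -0.73, "ax": -0.02, "ay": 0.03, "az": 0.03},
    {"tx": -0.66, "ty": 0.31, "tz": -0.75, "ax": -0.02, "ay": 0.03, "az": 0.03},
    {"tx": -0.61, "ty": 0.36, "tz": -0.77, "ax": -0.02, "ay": 0.03, "az": 0.03},
  ],
)

```text
clock: 3.85
eef_pos: [571.7, -154.8, 266.7]
tcp_rot: [3.057, -1.12, 1.741]
contact_force: [-0.6, -0.2, 0.2]
opening: 0.917
grasp_force: 0.0
```

Run:
```python
from plan import *
st(); a=plan([598.5,-170,150],Rtool(20));print();a=plan([598.5,-130,47],Rtool(20),start=a); plan([598.5,-41,47],Rtool(20),start=a)
```

```text
t 3.85 p [ 571.7 -154.8  266.7] q [-0.67  0.71  1.41  0.76  1.88 -0.9 ] F [-0.6 -0.2  0.2] open 0.917 g 0.0
0 tx -0.908 ty 0.168 tz 0.281 ax -0.009 ay 0.013 az 0.009
1 tx -0.911 ty 0.177 tz 0.266 ax -0.009 ay 0.013 az 0.009
2 tx -0.914 ty 0.186 tz 0.250 ax -0.009 ay 0.013 az 0.009
3 tx -0.916 ty 0.195 tz 0.235 ax -0.009 ay 0.013 az 0.009
4 tx -0.918 ty 0.205 tz 0.220 ax -0.009 ay 0.013 az 0.009

0 tx -0.831 tz 0.728
1 tx -0.831 tz 0.728
2 tx -0.831 tz 0.728
3 tx -0.831 tz 0.728
0 tx 0.304 tz 0.836
1 tx 0.304 tz 0.836
2 tx 0.304 tz 0.836
3 tx 0.304 tz 0.836
```

Call:
step_arm(
  moves=[
    {"tx": -0.91, "ty": 0.17, "tz": 0.28, "ax": -0.01, "ay": 0.013, "az": 0.01},
    {"tx": -0.91, "ty": 0.18, "tz": 0.27, "ax": -0.01, "ay": 0.013, "az": 0.01},
    {"tx": -0.91, "ty": 0.19, "tz": 0.25, "ax": -0.01, "ay": 0.013, "az": 0.01},
    {"tx": -0.92, "ty": 0.2, "tz": 0.23, "ax": -0.01, "ay": 0.013, "az": 0.01},
    {"tx": -0.92, "ty": 0.2, "tz": 0.22, "ax": -0.01, "ay": 0.013, "az": 0.01},
  ],
)

```text
clock: 4.47
eef_pos: [598.4, -169.4, 149.3]
tcp_rot: [-3.129, -1.224, 1.551]
contact_force: [0.9, 0.3, 0.4]
opening: 0.92
grasp_force: 0.0
```

Call:
step_arm(
  moves=[
    {"tx": -0.83, "ty": 0, "tz": 0.73, "ax": 0, "ay": 0, "az": 0},
    {"tx": -0.83, "ty": 0, "tz": 0.73, "ax": 0, "ay": 0, "az": 0},
    {"tx": -0.83, "ty": 0, "tz": 0.73, "ax": 0, "ay": 0, "az": 0},
    {"tx": 0, "ty": 0, "tz": 0, "ax": 0, "ay": 0, "az": 0},
  ],
)

```text
clock: 4.97
eef_pos: [597.3, -137.2, 71.5]
tcp_rot: [-3.122, -1.225, 1.547]
contact_force: [0.1, 0.6, 0.4]
opening: 0.92
grasp_force: 0.0
```

Run:
```python
from plan import *
st(); a=plan([598.5,-130,47],Rtool(20)); plan([598.5,-41,47],Rtool(20),start=a)
p,d,K,T=look('side'); cv2.imwrite('pics/s1.png',p[...,::-1])
p,d,K,T=look('top'); cv2.imwrite('pics/t1.png',np.vstack([p[130:330,180:500]])[...,::-1])
```

```text
t 4.97 p [ 597.3 -137.2   71.5] q [-0.67  1.    1.42  0.84  1.7  -1.01] F [0.1 0.6 0.4] open 0.92 g 0.0
0 tx -0.822 ty 0.052 tz 0.603 ax 0.002 ay -0.002 az -0.005
0 tx 0.304 tz 0.836
1 tx 0.304 tz 0.836
2 tx 0.304 tz 0.836
3 tx 0.304 tz 0.836
```

View pics/s1.png

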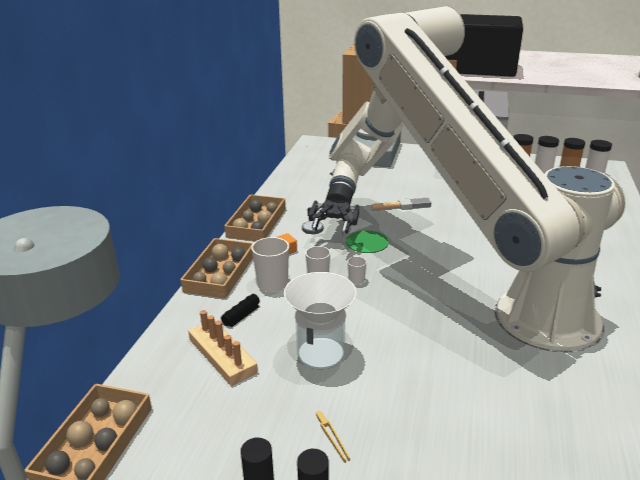

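The gripper at about (335,215) is behind the beaker at (318,258), with free space between them. I'll go in and grip.

Call:
step_arm(
  moves=[
    {"tx": -0.82, "ty": 0.05, "tz": 0.6, "ax": 0, "ay": 0, "az": -0.005},
    {"tx": 0.3, "ty": 0, "tz": 0.83, "ax": 0, "ay": 0, "az": 0},
    {"tx": 0.3, "ty": 0, "tz": 0.83, "ax": 0, "ay": 0, "az": 0},
    {"tx": 0.3, "ty": 0, "tz": 0.5, "ax": 0, "ay": 0, "az": 0},
    {"tx": 0, "ty": 0, "tz": 0, "ax": 0, "ay": 0, "az": 0},
  ],
)

```text
clock: 5.7
eef_pos: [599.7, -72.1, 52.6]
tcp_rot: [3.129, -1.223, 1.58]
contact_force: [0.7, -0.3, 0.7]
opening: 0.919
grasp_force: 0.0
```

Run:
```python
from plan import *
st(); plan([598.5,-41,47],Rtool(20)); s=r.sense(); print(s['tcp_rot'].round(3))
p,d,K,T=look('wrist'); cv2.imwrite('pics/w1.png',p[...,::-1])
```

```text
t 5.7 p [599.7 -72.1  52.6] q [-0.6   0.99  1.51  0.89  1.61 -1.06] F [ 0.7 -0.3  0.7] open 0.919 g 0.0
0 tx 0.106 ty -0.027 tz 0.623 ax 0.001 az 0.001
1 tx 0.107 ty -0.026 tz 0.623 ax 0.001 az 0.001
[ 3.129 -1.223  1.58 ]
```

View pics/w1.png

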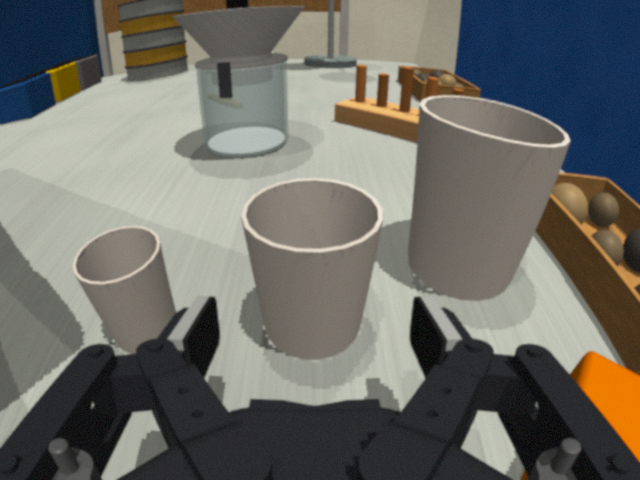

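The beaker is centred at (313,265) between the pads at (205,335) and (425,335), and both decoys stay clear.

Call:
step_arm(
  moves=[
    {"tx": 0.05, "ty": -0.02, "tz": 0.63, "ax": 0, "ay": 0, "az": 0},
    {"tx": 0.05, "ty": -0.02, "tz": 0.63, "ax": 0, "ay": 0, "az": 0},
    {"tx": 0, "ty": 0, "tz": 0, "ax": 0, "ay": 0, "az": 0},
  ],
)

```text
clock: 6.12
eef_pos: [598.2, -41.5, 42.9]
tcp_rot: [3.135, -1.224, 1.575]
contact_force: [-0.6, 0.2, 0.4]
opening: 0.918
grasp_force: 0.0
```

Call:
step_arm(
  moves=[
    {"tx": 0, "ty": 0, "tz": 0, "ax": 0, "ay": 0, "az": 0},
    {"tx": 0, "ty": 0, "tz": 0, "ax": 0, "ay": 0, "az": 0},
    {"tx": 0, "ty": 0, "tz": 0, "ax": 0, "ay": 0, "az": 0},
    {"tx": 0, "ty": 0, "tz": 0, "ax": 0, "ay": 0, "az": 0},
    {"tx": 0, "ty": 0, "tz": 0, "ax": 0, "ay": 0, "az": 0},
  ],
  gripper=0.6,
  newtons=40,
)

```text
clock: 6.75
eef_pos: [598.9, -43.2, 43.4]
tcp_rot: [3.13, -1.223, 1.577]
contact_force: [0.3, -1.5, 0.3]
opening: 0.598
grasp_force: 0.6
```

Run:
```python
from plan import *
st(); s=r.sense(); print(s['tcp_rot'].round(3)); p=s['eef_pos']; a=plan(p+[0,0,220]); plan([483,258,285],start=a)
```

```text
t 6.75 p [598.9 -43.2  43.4] q [-0.56  0.99  1.55  0.92  1.57 -1.08] F [ 0.3 -1.5  0.3] open 0.598 g 0.6
[ 3.13  -1.223  1.577]
0 tx 0.919 ty 0.004 tz -0.333
1 tx 0.919 ty 0.004 tz -0.333
2 tx 0.919 ty 0.004 tz -0.333
3 tx 0.919 ty 0.004 tz -0.333
4 tx 0.919 ty 0.004 tz -0.333
5 tx 0.919 ty 0.004 tz -0.333
6 tx 0.919 ty 0.004 tz -0.333
7 tx 0.919 ty 0.004 tz -0.333
8 tx 0.919 ty 0.004 tz -0.333
0 tx 0.411 ty -0.390 tz 0.917
1 tx 0.411 ty -0.390 tz 0.917
2 tx 0.411 ty -0.390 tz 0.917
3 tx 0.411 ty -0.390 tz 0.917
4 tx 0.411 ty -0.390 tz 0.917
5 tx 0.411 ty -0.390 tz 0.917
6 tx 0.411 ty -0.390 tz 0.917
7 tx 0.411 ty -0.390 tz 0.917
8 tx 0.411 ty -0.390 tz 0.917
9 tx 0.411 ty -0.390 tz 0.917
10 tx 0.411 ty -0.390 tz 0.917
11 tx 0.411 ty -0.390 tz 0.917
```

Run:
```python
from plan import *
p,d,K,T=look('wrist'); a=p[100:460,100:540]
q,d,K,T=look('top'); b=cv2.resize(q[140:290,270:400],(312,360)); cv2.imwrite('pics/w2.png',np.hstack([a,b])[...,::-1])
```

```text
(no output)
```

View pics/w2.png

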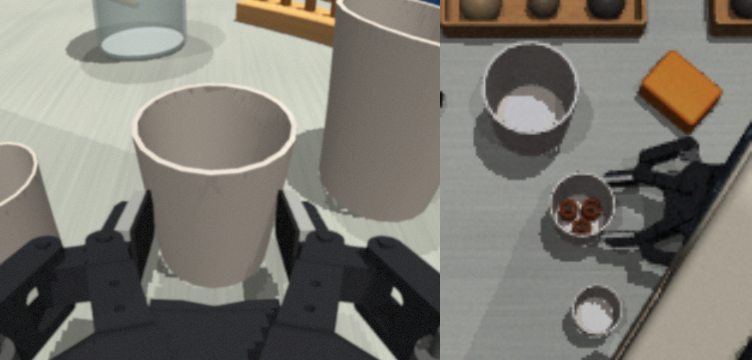

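The top crop shows the fingertips at about x=606, behind the beaker centre at (583,204). The pads closed on its near side and may have pushed it. I'll open the gripper and measure the beaker again.

Call:
step_arm(
  moves=[
    {"tx": 0, "ty": 0, "tz": -0.2, "ax": 0, "ay": 0, "az": 0},
    {"tx": 0, "ty": 0, "tz": -0.2, "ax": 0, "ay": 0, "az": 0},
    {"tx": 0, "ty": 0, "tz": 0, "ax": 0, "ay": 0, "az": 0},
    {"tx": 0, "ty": 0, "tz": 0, "ax": 0, "ay": 0, "az": 0},
  ],
  gripper=0.96,
)

```text
clock: 7.35
eef_pos: [598.9, -52.5, 46.8]
tcp_rot: [3.13, -1.223, 1.578]
contact_force: [-0.5, 1.0, -0.1]
opening: 0.958
grasp_force: 0.0
```

Run:
```python
from plan import *
from scipy.optimize import least_squares
st()
for n in('top','side'):
    p,d,K,T=look(n); X=cloud(d,K,T); h=cv2.cvtColor(p,cv2.COLOR_RGB2HSV)
    m=(np.hypot(X[...,0]-598,X[...,1]+25)<62)&(X[...,2]>74)&(X[...,2]<86)&(h[...,2]>70)
    P=X[m]; f=least_squares(lambda q:np.hypot(P[:,0]-q[0],P[:,1]-q[1])-33,P[:,:2].mean(0),loss='soft_l1',f_scale=2); print(n,f.x.round(1),m.sum(),P.min(0).round(),P.max(0).round())
    # dark gripper tips
    g=(np.hypot(X[...,0]-598,X[...,1]+40)<75)&(h[...,2]<60)&(X[...,2]>15)&(X[...,2]<70)
    G=X[g]; print('grip ymax', np.percentile(G[:,1],[90,98]).round(), G[:,0].min().round(),G[:,0].max().round())
```

```text
t 7.35 p [598.9 -52.5  46.8] q [-0.58  0.99  1.54  0.91  1.58 -1.07] F [-0.5  1.  -0.1] open 0.958 g 0.0
top [598.3 -36.2] 101 [565. -68.  74.] [632.  -5.  86.]
grip ymax [-18. -13.] 544.0 652.0
side [598.6 -36.7] 143 [565. -77.  74.] [632.  -0.  85.]
grip ymax [-82. -78.] 544.0 641.0
```

Run:
```python
from plan import *
p,d,K,T=load('top'); X=cloud(d,K,T); h=cv2.cvtColor(p,cv2.COLOR_RGB2HSV)
for lo,hi in((538,562),(635,662)):
    g=(X[...,0]>lo)&(X[...,0]<hi)&(X[...,1]>-140)&(X[...,1]<20)&(h[...,2]<70)&(X[...,2]>12); G=X[g]; i=np.argsort(-G[:,1])[:12]; print(G[i].round())
a=cv2.resize(p[170:270,290:400],(660,600),interpolation=cv2.INTER_CUBIC); cv2.imwrite('pics/t2.png',a[...,::-1])
```

```text
[[551. -76.  63.]
 [557. -78.  68.]
 [550. -78.  66.]
 [549. -78.  62.]
 [557. -80.  68.]
 [546. -80.  65.]
 [548. -80.  65.]
 [551. -81.  63.]
 [545. -83.  66.]
 [551. -83.  65.]
 [549. -83.  61.]
 [548. -85.  67.]]
[[639. -73.  64.]
 [642. -73.  63.]
 [640. -75.  61.]
 [640. -76.  50.]
 [641. -77.  68.]
 [640. -78.  62.]
 [639. -78.  55.]
 [641. -80.  67.]
 [640. -80.  63.]
 [650. -81.  63.]
 [640. -81.  49.]
 [640. -82.  70.]]
```

View pics/t2.png

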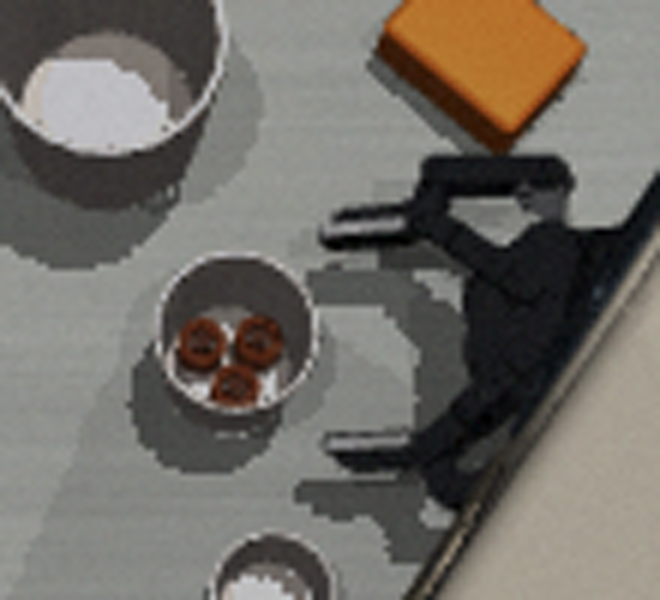

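The fingertips measure y≈-74 with the TCP reading -52, so they stand about 22 mm behind the reported TCP rather than ahead of it. I'll trust the images and advance about 48 mm.

Call:
step_arm(
  moves=[
    {"tx": 0.07, "ty": 0, "tz": 0.65, "ax": 0, "ay": 0, "az": 0},
    {"tx": 0.07, "ty": 0, "tz": 0.65, "ax": 0, "ay": 0, "az": 0},
    {"tx": 0.07, "ty": 0, "tz": 0.65, "ax": 0, "ay": 0, "az": 0},
    {"tx": 0, "ty": 0, "tz": 0, "ax": 0, "ay": 0, "az": 0},
  ],
)

```text
clock: 7.95
eef_pos: [598.4, -2.9, 34.8]
tcp_rot: [3.134, -1.224, 1.576]
contact_force: [0.1, 0.0, 0.1]
opening: 0.957
grasp_force: 0.0
```

Run:
```python
from plan import *
st(); p,d,K,T=look('top'); X=cloud(d,K,T); h=cv2.cvtColor(p,cv2.COLOR_RGB2HSV)
for lo,hi in((538,560),(637,662)):
    g=(X[...,0]>lo)&(X[...,0]<hi)&(X[...,1]>-140)&(X[...,1]<20)&(h[...,2]<70)&(X[...,2]>12); G=X[g]; i=np.argsort(-G[:,1])[:5]; print(G[i].round().tolist())
```

```text
t 7.95 p [598.4  -2.9  34.8] q [-0.52  0.99  1.6   0.96  1.53 -1.1 ] F [0.1 0.  0.1] open 0.957 g 0.0
[[551.0, -24.0, 50.0], [551.0, -27.0, 50.0], [550.0, -29.0, 56.0], [548.0, -29.0, 55.0], [546.0, -29.0, 52.0]]
[[640.0, -23.0, 52.0], [639.0, -26.0, 55.0], [640.0, -28.0, 54.0], [639.0, -31.0, 55.0], [650.0, -31.0, 55.0]]
```

Call:
step_arm(
  moves=[
    {"tx": 0, "ty": 0, "tz": 0, "ax": 0, "ay": 0, "az": 0},
    {"tx": 0, "ty": 0, "tz": 0, "ax": 0, "ay": 0, "az": 0},
    {"tx": 0, "ty": 0, "tz": 0, "ax": 0, "ay": 0, "az": 0},
    {"tx": 0, "ty": 0, "tz": 0, "ax": 0, "ay": 0, "az": 0},
    {"tx": 0, "ty": 0, "tz": 0, "ax": 0, "ay": 0, "az": 0},
  ],
  gripper=0.4,
  newtons=45,
)

```text
clock: 8.62
eef_pos: [599.3, -5.2, 35.5]
tcp_rot: [3.128, -1.223, 1.579]
contact_force: [-0.4, -3.3, 4.5]
opening: 0.729
grasp_force: 49.1
```

Call:
step_arm(
  moves=[
    {"tx": 0.2, "ty": 0, "tz": -0.07, "ax": 0, "ay": 0, "az": 0},
    {"tx": 0.4, "ty": 0, "tz": -0.15, "ax": 0, "ay": 0, "az": 0},
    {"tx": 0.4, "ty": 0, "tz": -0.15, "ax": 0, "ay": 0, "az": 0},
    {"tx": 0, "ty": 0, "tz": 0, "ax": 0, "ay": 0, "az": 0},
  ],
)

```text
clock: 9.12
eef_pos: [599.4, -5.2, 62.9]
tcp_rot: [3.125, -1.222, 1.582]
contact_force: [-0.5, 0.1, -2.8]
opening: 0.731
grasp_force: 49.0
```

```bash
cat > rim.py <<'E'
from plan import *
from scipy.optimize import least_squares
def rim(c,ns=('top','side')):
    for n in ns:
        p,d,K,T=look(n); X=cloud(d,K,T); h=cv2.cvtColor(p,cv2.COLOR_RGB2HSV)
        m=(np.hypot(X[...,0]-c[0],X[...,1]-c[1])<55)&(X[...,2]>c[2]-40)&(X[...,2]<c[2]+25)&(h[...,2]>60)&(h[...,1]<60)
        P=X[m]; zt=np.percentile(P[:,2],97); P=P[P[:,2]>zt-8]
        f=least_squares(lambda q:np.hypot(P[:,0]-q[0],P[:,1]-q[1])-33,P[:,:2].mean(0),loss='soft_l1',f_scale=2); print(n,'rim',f.x.round(1),zt.round(1),len(P))
E
python3 - <<'E'
from rim import *
st(); rim((598,-36,105))
a=plan([598.5,-3,260]);
E
```

```text
t 9.12 p [599.4  -5.2  62.9] q [-0.52  0.94  1.61  0.96  1.54 -1.07] F [-0.5  0.1 -2.8] open 0.731 g 49.0
top rim [598.6 -35.5] 110.4 105
side rim [598.6 -40. ] 109.6 192
0 tx 0.934 ty 0.002 tz -0.328
1 tx 0.934 ty 0.002 tz -0.328
2 tx 0.934 ty 0.002 tz -0.328
3 tx 0.934 ty 0.002 tz -0.328
4 tx 0.934 ty 0.002 tz -0.328
5 tx 0.934 ty 0.002 tz -0.328
6 tx 0.934 ty 0.002 tz -0.328
7 tx 0.934 ty 0.002 tz -0.328
```

```bash
cat > pour.py <<'E'
from plan import *
u0=np.array([.94,0,-.342]); c0=np.array([31.4,0,-45.5])
def geo(P,R):
    u=R.apply(u0); c=P+R.apply(c0); e=np.array([0,0,-1]); v=e-u*(e@u); v/=np.linalg.norm(v)
    return c,u,c+34*v
E
python3 - <<'E'
from pour import *
for down in(0,-10):
  for f in range(0,161,20):
    c,u,l=geo(np.zeros(3),Rtool(down,90,f)); print(down,f,'tilt',np.degrees(np.arccos(u[2])).round(),'c',c.round(),'lip',l.round())
st(); a=plan([598.5,-3,240]); print(); a=plan([490,300,262],Rtool(0),start=a)
E
```

```text
0 0 tilt 20.0 c [  0. -46.  31.] lip [  0. -77.  20.]
0 20 tilt 28.0 c [ 11. -46.  30.] lip [ 31. -67.  14.]
0 40 tilt 44.0 c [ 20. -46.  24.] lip [ 41. -58.   0.]
0 60 tilt 62.0 c [ 27. -46.  16.] lip [ 42. -52. -14.]
0 80 tilt 81.0 c [ 31. -46.   5.] lip [ 36. -47. -28.]
0 100 tilt 99.0 c [ 31. -46.  -5.] lip [ 26. -44. -39.]
0 120 tilt 118.0 c [ 27. -46. -16.] lip [ 12. -39. -46.]
0 140 tilt 136.0 c [ 20. -46. -24.] lip [ -1. -33. -48.]
0 160 tilt 152.0 c [ 11. -46. -30.] lip [-10. -24. -45.]
-10 0 tilt 30.0 c [ -0. -50.  23.] lip [ -0. -80.   6.]
-10 20 tilt 36.0 c [ 11. -50.  21.] lip [ 26. -73.   1.]
-10 40 tilt 49.0 c [ 20. -49.  16.] lip [ 38. -62. -10.]
-10 60 tilt 66.0 c [ 27. -48.   8.] lip [ 39. -54. -24.]
-10 80 tilt 84.0 c [ 31. -46.  -3.] lip [ 34. -47. -36.]
-10 100 tilt 103.0 c [ 31. -44. -13.] lip [ 24. -41. -46.]
-10 120 tilt 121.0 c [ 27. -42. -23.] lip [ 10. -37. -52.]
-10 140 tilt 140.0 c [ 20. -41. -32.] lip [ -4. -32. -53.]
-10 160 tilt 158.0 c [ 11. -40. -37.] lip [-17. -24. -49.]
t 9.22 p [599.1  -5.1  62. ] q [-0.52  0.95  1.61  0.96  1.54 -1.07] F [-0.2 -0.8 -2.2] open 0.729 g 49.0
0 tx 0.840 ty 0.001 tz -0.294
1 tx 0.840 ty 0.001 tz -0.294
2 tx 0.840 ty 0.001 tz -0.294
3 tx 0.840 ty 0.001 tz -0.294
4 tx 0.840 ty 0.001 tz -0.294
5 tx 0.840 ty 0.001 tz -0.294
6 tx 0.840 ty 0.001 tz -0.294
7 tx 0.840 ty 0.001 tz -0.294

0 tx 0.383 ty -0.337 tz 0.852 ay 0.017
1 tx 0.360 ty -0.337 tz 0.862 ay 0.017
2 tx 0.336 ty -0.337 tz 0.871 ay 0.017
3 tx 0.313 ty -0.337 tz 0.880 ay 0.017
4 tx 0.289 ty -0.336 tz 0.888 ay 0.017
5 tx 0.265 ty -0.336 tz 0.896 ay 0.017
6 tx 0.241 ty -0.336 tz 0.902 ay 0.017
7 tx 0.216 ty -0.336 tz 0.909 ay 0.017
8 tx 0.192 ty -0.335 tz 0.914 ay 0.017
9 tx 0.167 ty -0.335 tz 0.919 ay 0.017
10 tx 0.143 ty -0.335 tz 0.923 ay 0.017
11 tx 0.118 ty -0.334 tz 0.927 ay 0.017
12 tx 0.093 ty -0.334 tz 0.930 ay 0.017
```

Call:
step_arm(
  moves=[
    {"tx": 0.8, "ty": 0, "tz": -0.28, "ax": 0, "ay": 0, "az": 0},
    {"tx": 0.93, "ty": 0, "tz": -0.33, "ax": 0, "ay": 0, "az": 0},
    {"tx": 0.93, "ty": 0, "tz": -0.33, "ax": 0, "ay": 0, "az": 0},
    {"tx": 0.93, "ty": 0, "tz": -0.33, "ax": 0, "ay": 0, "az": 0},
    {"tx": 0.93, "ty": 0, "tz": -0.33, "ax": 0, "ay": 0, "az": 0},
  ],
)

```text
clock: 9.85
eef_pos: [598.5, -4.1, 183.6]
tcp_rot: [3.129, -1.223, 1.579]
contact_force: [0.5, 0.1, -2.5]
opening: 0.728
grasp_force: 49.1
```

Call:
step_arm(
  moves=[
    {"tx": 0.93, "ty": 0, "tz": -0.33, "ax": 0, "ay": 0, "az": 0},
    {"tx": 0.93, "ty": 0, "tz": -0.33, "ax": 0, "ay": 0, "az": 0},
    {"tx": 0.4, "ty": 0, "tz": -0.14, "ax": 0, "ay": 0, "az": 0},
  ],
)

```text
clock: 10.22
eef_pos: [598.6, -3.8, 243.5]
tcp_rot: [3.124, -1.222, 1.583]
contact_force: [-0.4, -0.3, -2.2]
opening: 0.73
grasp_force: 49.1
```

Call:
step_arm(
  moves=[
    {"tx": 0.38, "ty": -0.35, "tz": 0.85, "ax": 0, "ay": 0.017, "az": 0},
    {"tx": 0.36, "ty": -0.35, "tz": 0.86, "ax": 0, "ay": 0.017, "az": 0},
    {"tx": 0.34, "ty": -0.35, "tz": 0.87, "ax": 0, "ay": 0.017, "az": 0},
    {"tx": 0.31, "ty": -0.35, "tz": 0.88, "ax": 0, "ay": 0.017, "az": 0},
    {"tx": 0.29, "ty": -0.35, "tz": 0.89, "ax": 0, "ay": 0.017, "az": 0},
  ],
)

```text
clock: 10.85
eef_pos: [554.6, 113.5, 250.0]
tcp_rot: [3.126, -1.358, 1.582]
contact_force: [0.2, 0.8, -1.8]
opening: 0.729
grasp_force: 49.2
```

Call:
step_arm(
  moves=[
    {"tx": 0.26, "ty": -0.35, "tz": 0.9, "ax": 0, "ay": 0.017, "az": 0},
    {"tx": 0.24, "ty": -0.35, "tz": 0.9, "ax": 0, "ay": 0.017, "az": 0},
    {"tx": 0.22, "ty": -0.35, "tz": 0.91, "ax": 0, "ay": 0.017, "az": 0},
    {"tx": 0.19, "ty": -0.35, "tz": 0.91, "ax": 0, "ay": 0.017, "az": 0},
    {"tx": 0.17, "ty": -0.35, "tz": 0.92, "ax": 0, "ay": 0.017, "az": 0},
  ],
)

```text
clock: 11.48
eef_pos: [511.1, 230.7, 258.5]
tcp_rot: [3.094, -1.492, 1.614]
contact_force: [1.0, 0.4, -1.5]
opening: 0.732
grasp_force: 49.2
```

Call:
step_arm(
  moves=[
    {"tx": 0.14, "ty": -0.35, "tz": 0.92, "ax": 0, "ay": 0.017, "az": 0},
    {"tx": 0.1, "ty": -0.35, "tz": 0.93, "ax": 0, "ay": 0.017, "az": 0},
    {"tx": 0.05, "ty": -0.35, "tz": 0.93, "ax": 0, "ay": 0.017, "az": 0},
    {"tx": 0, "ty": 0, "tz": 0, "ax": 0, "ay": 0, "az": 0},
  ],
)

```text
clock: 11.98
eef_pos: [484.2, 300.9, 261.4]
tcp_rot: [1.519, -1.569, -3.092]
contact_force: [-0.1, -0.2, -2.0]
opening: 0.732
grasp_force: 49.6
```

Run:
```python
from rim import *
st(); s=r.sense(); p=s['eef_pos']; print(s['tcp_rot'].round(3)); rim(p+[0,-46,31])
plan([484,308,245],Rtool(0))
p,d,K,T=look('side'); cv2.imwrite('pics/s3.png',p[150:400,180:560][...,::-1])
```

```text
t 11.97 p [484.2 300.9 261.4] q [-0.11  0.67  2.08  1.47  1.61 -1.18] F [-0.1 -0.2 -2. ] open 0.732 g 49.6
[ 1.519 -1.569 -3.092]
top rim [483.5 255.2] 303.0 24
side rim [485.6 255.1] 302.2 148
0 tx -0.672 ty -0.068 tz 0.337 ax 0.002 az 0.002
```

View pics/s3.png

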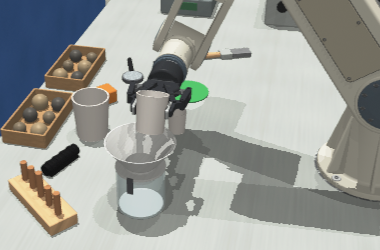

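The side view shows the beaker held over the funnel, at crop (152,112) above the mouth at (140,140). The rim is where I predicted. Now I'll tilt it.

Call:
step_arm(
  moves=[
    {"tx": -0.35, "ty": -0.05, "tz": 0.3, "ax": 0, "ay": 0, "az": 0},
    {"tx": -0.3, "ty": 0, "tz": 0, "ax": 0, "ay": 0, "az": 0.1},
    {"tx": 0, "ty": 0, "tz": 0, "ax": 0, "ay": 0, "az": 0.1},
    {"tx": 0, "ty": 0, "tz": 0, "ax": 0, "ay": 0, "az": 0.1},
    {"tx": 0, "ty": 0, "tz": 0, "ax": 0, "ay": 0, "az": 0.1},
  ],
)

```text
clock: 12.75
eef_pos: [484.8, 306.7, 245.1]
tcp_rot: [-1.572, -0.941, -0.004]
contact_force: [-0.1, 0.4, -1.7]
opening: 0.728
grasp_force: 49.6
```

Call:
step_arm(
  moves=[
    {"tx": 0, "ty": 0, "tz": 0, "ax": 0, "ay": 0, "az": 0.1},
    {"tx": 0, "ty": 0, "tz": 0, "ax": 0, "ay": 0, "az": 0.1},
    {"tx": 0, "ty": 0, "tz": 0, "ax": 0, "ay": 0, "az": 0.06},
    {"tx": 0, "ty": 0, "tz": 0, "ax": 0, "ay": 0, "az": 0.06},
    {"tx": 0, "ty": 0, "tz": 0, "ax": 0, "ay": 0, "az": 0.06},
  ],
)

```text
clock: 13.38
eef_pos: [484.9, 306.7, 245.2]
tcp_rot: [-1.572, -0.347, -0.005]
contact_force: [-0.1, -0.6, -2.2]
opening: 0.731
grasp_force: 49.4
```

Run:
```python
from pour import *
st(); s=r.sense(); R=Ro.from_euler('xyz',s['tcp_rot']); c,u,l=geo(s['eef_pos'],R); print('tilt',np.degrees(np.arccos(u[2])),'lip',l.round())
```

```text
t 13.38 p [484.9 306.7 245.2] q [-0.1   0.7   2.08  1.48  1.6   0.01] F [-0.1 -0.6 -2.2] open 0.731 g 49.4
tilt 71.35918555268815 lip [524. 257. 224.]
```

Call:
step_arm(
  moves=[
    {"tx": 0, "ty": 0, "tz": 0, "ax": 0, "ay": 0, "az": 0.05},
    {"tx": 0, "ty": 0, "tz": 0, "ax": 0, "ay": 0, "az": 0.05},
    {"tx": 0, "ty": 0, "tz": 0, "ax": 0, "ay": 0, "az": 0.05},
    {"tx": 0, "ty": 0, "tz": 0, "ax": 0, "ay": 0, "az": 0.05},
    {"tx": 0, "ty": 0, "tz": 0, "ax": 0, "ay": 0, "az": 0.05},
  ],
)

```text
clock: 14.0
eef_pos: [484.8, 306.7, 245.1]
tcp_rot: [-1.571, 0.046, -0.005]
contact_force: [0.1, -0.2, -1.7]
opening: 0.73
grasp_force: 49.5
```

Call:
step_arm(
  moves=[
    {"tx": 0, "ty": 0, "tz": 0, "ax": 0, "ay": 0, "az": 0.05},
    {"tx": 0, "ty": 0, "tz": 0, "ax": 0, "ay": 0, "az": 0.05},
    {"tx": 0, "ty": 0, "tz": 0, "ax": 0, "ay": 0, "az": 0.05},
    {"tx": 0, "ty": 0, "tz": 0, "ax": 0, "ay": 0, "az": 0.05},
    {"tx": 0, "ty": 0, "tz": 0, "ax": 0, "ay": 0, "az": 0.05},
  ],
)

```text
clock: 14.62
eef_pos: [484.9, 306.7, 245.3]
tcp_rot: [-1.571, 0.438, -0.005]
contact_force: [0.2, 0.3, -2.2]
opening: 0.73
grasp_force: 49.6
```

Call:
step_arm(
  moves=[
    {"tx": 0, "ty": 0, "tz": 0, "ax": 0, "ay": 0, "az": 0.06},
    {"tx": 0, "ty": 0, "tz": 0, "ax": 0, "ay": 0, "az": 0.06},
    {"tx": 0, "ty": 0, "tz": 0, "ax": 0, "ay": 0, "az": 0.06},
    {"tx": 0, "ty": 0, "tz": 0, "ax": 0, "ay": 0, "az": 0.06},
    {"tx": 0, "ty": 0, "tz": 0, "ax": 0, "ay": 0, "az": 0},
  ],
)

```text
clock: 15.25
eef_pos: [484.8, 306.7, 245.4]
tcp_rot: [-1.571, 0.812, -0.005]
contact_force: [-0.8, 1.1, -1.0]
opening: 0.73
grasp_force: 49.5
```

Run:
```python
from pour import *
st(); s=r.sense(); R=Ro.from_euler('xyz',s['tcp_rot']); c,u,l=geo(s['eef_pos'],R); print('tilt',np.degrees(np.arccos(u[2])),'lip',l.round())
p,d,K,T=look('side'); q,_,_,_=look('top')
a=cv2.resize(p[240:380,240:400],(400,350)); b=cv2.resize(q[190:330,120:280],(400,350)); cv2.imwrite('pics/p1.png',np.hstack([a,b])[...,::-1])
```

```text
t 15.25 p [484.8 306.7 245.4] q [-0.1   0.7   2.08  1.48  1.6   1.17] F [-0.8  1.1 -1. ] open 0.73 g 49.5
tilt 133.00398168543268 lip [486. 272. 198.]
```

View pics/p1.png

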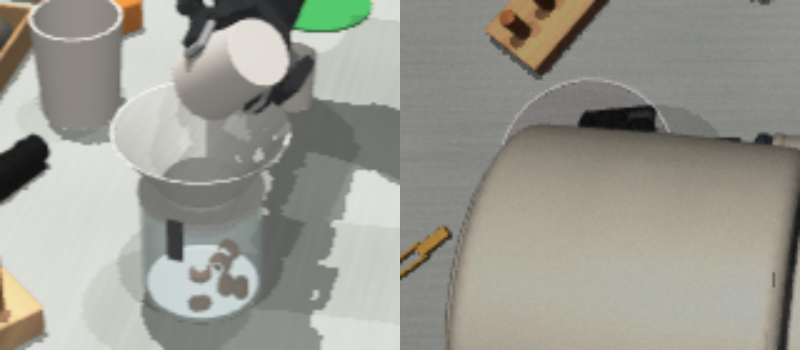

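The discs lie on the jar floor around crop (220,275), with none on the counter. I'll tilt a bit further with a small shake to be sure the beaker is empty.

Call:
step_arm(
  moves=[
    {"tx": 0, "ty": 0, "tz": 0, "ax": 0, "ay": 0, "az": 0.1},
    {"tx": 0, "ty": 0, "tz": 0, "ax": 0, "ay": 0, "az": 0.1},
    {"tx": 0, "ty": 0, "tz": 0, "ax": 0, "ay": 0, "az": -0.08},
    {"tx": 0, "ty": 0, "tz": 0, "ax": 0, "ay": 0, "az": 0.08},
    {"tx": 0, "ty": 0, "tz": 0, "ax": 0, "ay": 0, "az": 0},
  ],
)

```text
clock: 15.98
eef_pos: [484.6, 306.8, 245.6]
tcp_rot: [-1.571, 1.125, -0.005]
contact_force: [-0.1, 0.4, -1.5]
opening: 0.725
grasp_force: 49.5
```

Call:
step_arm(
  moves=[
    {"tx": 0, "ty": 0, "tz": 0, "ax": 0, "ay": 0, "az": -0.11},
    {"tx": 0, "ty": 0, "tz": 0, "ax": 0, "ay": 0, "az": -0.11},
    {"tx": 0, "ty": 0, "tz": 0, "ax": 0, "ay": 0, "az": -0.11},
    {"tx": 0, "ty": 0, "tz": 0, "ax": 0, "ay": 0, "az": -0.11},
    {"tx": 0, "ty": 0, "tz": 0, "ax": 0, "ay": 0, "az": -0.11},
  ],
)

```text
clock: 16.6
eef_pos: [484.6, 306.8, 245.6]
tcp_rot: [-1.571, 0.253, -0.004]
contact_force: [0.7, 0.9, -1.4]
opening: 0.728
grasp_force: 49.6
```

Call:
step_arm(
  moves=[
    {"tx": 0, "ty": 0, "tz": 0, "ax": 0, "ay": 0, "az": -0.11},
    {"tx": 0, "ty": 0, "tz": 0, "ax": 0, "ay": 0, "az": -0.11},
    {"tx": 0, "ty": 0, "tz": 0, "ax": 0, "ay": 0, "az": -0.11},
    {"tx": 0, "ty": 0, "tz": 0, "ax": 0, "ay": 0, "az": -0.11},
    {"tx": 0, "ty": 0, "tz": 0, "ax": 0, "ay": 0, "az": -0.11},
  ],
)

```text
clock: 17.23
eef_pos: [484.6, 306.8, 245.6]
tcp_rot: [-1.571, -0.611, -0.004]
contact_force: [0.1, 0.9, -0.8]
opening: 0.731
grasp_force: 49.6
```

Call:
step_arm(
  moves=[
    {"tx": 0, "ty": 0, "tz": 0, "ax": 0, "ay": 0, "az": -0.11},
    {"tx": 0, "ty": 0, "tz": 0, "ax": 0, "ay": 0, "az": -0.11},
    {"tx": 0, "ty": 0, "tz": 0, "ax": 0, "ay": 0, "az": -0.11},
    {"tx": 0.5, "ty": 0, "tz": 0, "ax": 0, "ay": 0, "az": -0.11},
    {"tx": 0.5, "ty": 0, "tz": 0, "ax": 0, "ay": 0, "az": -0.06},
  ],
)

```text
clock: 17.85
eef_pos: [493.6, 306.8, 269.0]
tcp_rot: [-1.572, -1.394, -0.003]
contact_force: [-0.2, -0.1, -0.8]
opening: 0.731
grasp_force: 49.6
```

Run:
```python
from plan import *
st(); p,d,K,T=look('side'); a=cv2.resize(p[230:390,250:390],(525,600),interpolation=cv2.INTER_CUBIC); cv2.imwrite('pics/j.png',a[...,::-1])
# beaker bottom rel TCP at down=20: rim (-1,-32,+45); upright bottom 35 below TCP
a=plan([503,-60,300],Rtool(10)); print(); plan([503,-228,120],Rtool(20),start=a)
```

```text
t 17.85 p [493.6 306.8 269. ] q [-0.1   0.66  2.07  1.48  1.61 -0.98] F [-0.2 -0.1 -0.8] open 0.731 g 49.6
0 tx 0.077 ty 0.013 tz -0.917 ay -0.007 az -0.007
1 tx 0.067 ty 0.014 tz -0.917 ay -0.007 az -0.007
2 tx 0.057 ty 0.016 tz -0.918 ay -0.007 az -0.007
3 tx 0.047 ty 0.017 tz -0.919 ay -0.007 az -0.007
4 tx 0.037 ty 0.018 tz -0.919 ay -0.007 az -0.007
5 tx 0.026 ty 0.019 tz -0.919 ay -0.007 az -0.007
6 tx 0.016 ty 0.020 tz -0.920 ay -0.007 az -0.007
7 tx 0.006 ty 0.020 tz -0.920 ay -0.007 az -0.007
8 tx -0.004 ty 0.021 tz -0.920 ay -0.007 az -0.007
9 tx -0.015 ty 0.021 tz -0.920 ay -0.007 az -0.007
10 tx -0.025 ty 0.022 tz -0.919 ay -0.007 az -0.007
11 tx -0.035 ty 0.022 tz -0.919 ay -0.007 az -0.007
12 tx -0.046 ty 0.022 tz -0.919 ay -0.007 az -0.007
13 tx -0.056 ty 0.022 tz -0.918 ay -0.007 az -0.007
14 tx -0.066 ty 0.022 tz -0.917 ay -0.007 az -0.007
15 tx -0.076 ty 0.022 tz -0.917 ay -0.007 az -0.007

0 tx -0.826 tz -0.537 ay -0.011
1 tx -0.835 tz -0.522 ay -0.011
2 tx -0.844 tz -0.508 ay -0.011
3 tx -0.853 tz -0.493 ay -0.011
4 tx -0.861 tz -0.478 ay -0.011
5 tx -0.869 tz -0.463 ay -0.011
6 tx -0.877 tz -0.448 ay -0.011
7 tx -0.885 tz -0.432 ay -0.011
8 tx -0.892 tz -0.417 ay -0.011
9 tx -0.900 tz -0.401 ay -0.011
```

View pics/j.png

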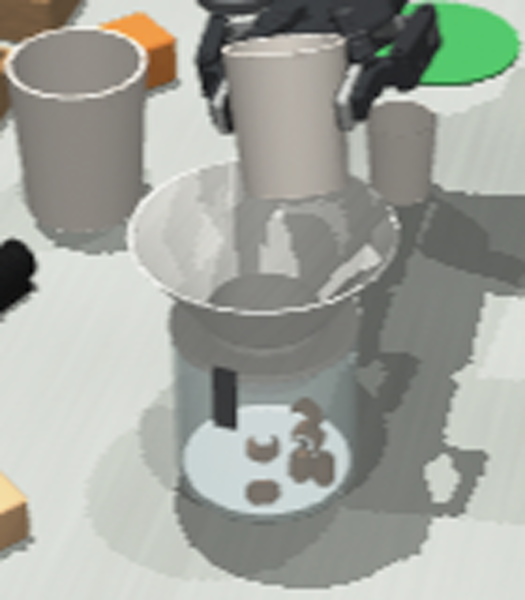

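All six discs show on the jar floor, around (263,447), (263,490), (305,410), (310,435), (298,465) and (324,465). Now I'll move to the mat.

Call:
step_arm(
  moves=[
    {"tx": 0.2, "ty": 0.01, "tz": -0.92, "ax": 0, "ay": -0.007, "az": -0.007},
    {"tx": 0.1, "ty": 0.01, "tz": -0.92, "ax": 0, "ay": -0.007, "az": -0.007},
    {"tx": 0.06, "ty": 0.02, "tz": -0.92, "ax": 0, "ay": -0.007, "az": -0.007},
    {"tx": 0.05, "ty": 0.02, "tz": -0.92, "ax": 0, "ay": -0.007, "az": -0.007},
    {"tx": 0.04, "ty": 0.02, "tz": -0.92, "ax": 0, "ay": -0.007, "az": -0.007},
  ],
)

```text
clock: 18.52
eef_pos: [497.1, 191.2, 282.0]
tcp_rot: [-1.977, -1.431, 0.408]
contact_force: [-0.6, 0.8, -0.8]
opening: 0.731
grasp_force: 49.7
```

Call:
step_arm(
  moves=[
    {"tx": 0.02, "ty": 0.02, "tz": -0.92, "ax": 0, "ay": -0.007, "az": -0.007},
    {"tx": 0.02, "ty": 0.02, "tz": -0.92, "ax": 0, "ay": -0.007, "az": -0.007},
    {"tx": 0, "ty": 0.02, "tz": -0.92, "ax": 0, "ay": -0.007, "az": -0.007},
    {"tx": 0, "ty": 0.02, "tz": -0.92, "ax": 0, "ay": -0.007, "az": -0.007},
    {"tx": -0.02, "ty": 0.02, "tz": -0.92, "ax": 0, "ay": -0.007, "az": -0.007},
  ],
)

```text
clock: 19.15
eef_pos: [500.6, 76.0, 291.2]
tcp_rot: [-2.549, -1.438, 0.984]
contact_force: [-1.1, -0.7, -1.1]
opening: 0.732
grasp_force: 49.7
```

Call:
step_arm(
  moves=[
    {"tx": -0.03, "ty": 0.02, "tz": -0.92, "ax": 0, "ay": -0.007, "az": -0.007},
    {"tx": -0.04, "ty": 0.02, "tz": -0.92, "ax": 0, "ay": -0.007, "az": -0.007},
    {"tx": -0.05, "ty": 0.02, "tz": -0.92, "ax": 0, "ay": -0.007, "az": -0.007},
    {"tx": -0.06, "ty": 0.02, "tz": -0.92, "ax": 0, "ay": -0.007, "az": -0.007},
    {"tx": -0.07, "ty": 0.02, "tz": -0.92, "ax": 0, "ay": -0.007, "az": -0.007},
  ],
)

```text
clock: 19.77
eef_pos: [504.2, -39.0, 300.0]
tcp_rot: [-3.023, -1.405, 1.463]
contact_force: [0.4, 1.3, -1.2]
opening: 0.729
grasp_force: 49.7
```

Run:
```python
from plan import *
st(); plan([503,-228,120],Rtool(20))
```

```text
t 19.77 p [504.2 -39.  300. ] q [-0.66  0.63  1.73  0.95  1.89 -0.93] F [ 0.4  1.3 -1.2] open 0.729 g 49.7
0 tx -0.835 ty 0.002 tz -0.627 ax -0.001 ay -0.012 az -0.001
1 tx -0.846 ty 0.002 tz -0.612 ax -0.001 ay -0.012 az -0.001
2 tx -0.857 ty 0.001 tz -0.596 ax -0.001 ay -0.012 az -0.001
3 tx -0.868 ty 0.001 tz -0.580 ax -0.001 ay -0.012 az -0.001
4 tx -0.878 tz -0.564 ax -0.001 ay -0.012 az -0.001
5 tx -0.889 ty -0.001 tz -0.548 ax -0.001 ay -0.012 az -0.001
6 tx -0.899 ty -0.001 tz -0.532 ax -0.001 ay -0.012 az -0.001
7 tx -0.908 ty -0.002 tz -0.515 ax -0.001 ay -0.012 az -0.001
8 tx -0.918 ty -0.003 tz -0.498 ax -0.001 ay -0.012 az -0.001
9 tx -0.927 ty -0.004 tz -0.481 ax -0.001 ay -0.012 az -0.001
```

Call:
step_arm(
  moves=[
    {"tx": -0.83, "ty": 0, "tz": -0.63, "ax": 0, "ay": -0.012, "az": 0},
    {"tx": -0.85, "ty": 0, "tz": -0.61, "ax": 0, "ay": -0.012, "az": 0},
    {"tx": -0.86, "ty": 0, "tz": -0.6, "ax": 0, "ay": -0.012, "az": 0},
    {"tx": -0.87, "ty": 0, "tz": -0.58, "ax": 0, "ay": -0.012, "az": 0},
    {"tx": -0.88, "ty": 0, "tz": -0.56, "ax": 0, "ay": -0.012, "az": 0},
  ],
)

```text
clock: 20.4
eef_pos: [503.1, -133.2, 208.3]
tcp_rot: [-3.061, -1.311, 1.502]
contact_force: [0.3, 0.0, -1.8]
opening: 0.731
grasp_force: 49.7
```

Call:
step_arm(
  moves=[
    {"tx": -0.89, "ty": 0, "tz": -0.55, "ax": 0, "ay": -0.012, "az": 0},
    {"tx": -0.9, "ty": 0, "tz": -0.53, "ax": 0, "ay": -0.012, "az": 0},
    {"tx": -0.91, "ty": 0, "tz": -0.51, "ax": 0, "ay": -0.012, "az": 0},
    {"tx": -0.92, "ty": 0, "tz": -0.5, "ax": 0, "ay": -0.012, "az": 0},
    {"tx": -0.92, "ty": 0, "tz": -0.48, "ax": 0, "ay": -0.012, "az": 0},
  ],
)

```text
clock: 21.02
eef_pos: [502.3, -227.9, 118.8]
tcp_rot: [-3.083, -1.216, 1.525]
contact_force: [-0.6, -0.5, -1.6]
opening: 0.733
grasp_force: 49.7
```

Call:
step_arm(
  moves=[
    {"tx": 0, "ty": 0, "tz": 0, "ax": 0, "ay": 0, "az": 0},
    {"tx": 0, "ty": 0, "tz": 0, "ax": 0, "ay": 0, "az": 0},
  ],
)

```text
clock: 21.28
eef_pos: [502.3, -226.5, 120.2]
tcp_rot: [-3.083, -1.218, 1.525]
contact_force: [0.0, 0.9, -1.1]
opening: 0.726
grasp_force: 49.7
```

Run:
```python
from rim import *
st(); p=r.sense()['eef_pos']; print(r.sense()['tcp_rot'].round(3)); rim(p+[0,-31,45])
plan(p,Rtool(20)); print(); plan([503.2,-228,60],Rtool(20))
q,d,K,T=load('top'); X=cloud(d,K,T); a=cv2.resize(q[200:320,350:490],(700,600)); cv2.imwrite('pics/m.png',a[...,::-1])
# brown pixels near beaker
h=cv2.cvtColor(q,cv2.COLOR_RGB2HSV); m=(np.hypot(X[...,0]-503,X[...,1]+260)<40)&(h[...,1]>110)&((h[...,0]<15))&(h[...,2]>40); print('brown',m.sum())
```

```text
t 21.27 p [ 502.3 -226.5  120.2] q [-0.84  0.92  1.45  0.69  1.82 -1.06] F [ 0.   0.9 -1.1] open 0.726 g 49.7
[-3.083 -1.218  1.525]
top rim [ 503.4 -256.3] 167.2 141
side rim [ 504.4 -260.6] 168.8 155
0 tx -0.015 ty -0.003 tz -0.004 ax -0.010 ay 0.002 az -0.010

0 tx -0.765 ty 0.027 tz 0.256 ax -0.003 ay 0.001 az -0.003
1 tx -0.765 ty 0.022 tz 0.255 ax -0.003 ay 0.001 az -0.003
2 tx -0.765 ty 0.016 tz 0.254 ax -0.003 ay 0.001 az -0.003
brown 0
```

View pics/m.png

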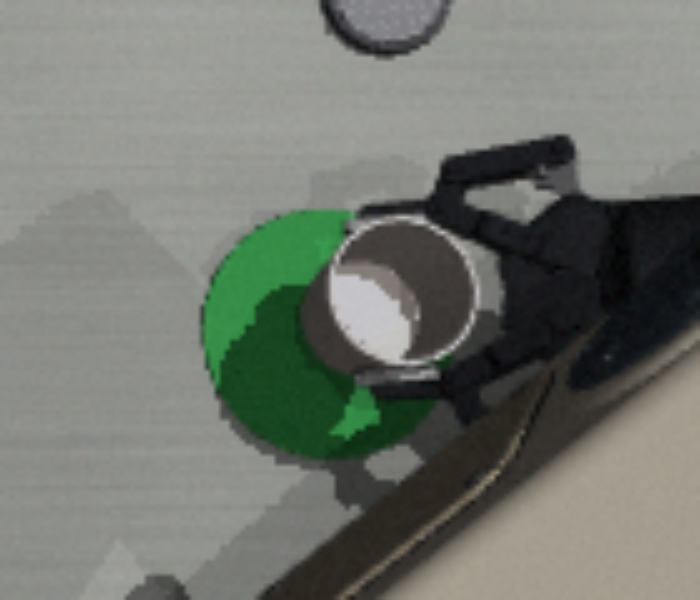

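The beaker is empty, with its floor visible at (375,310) and no brown pixels, and it is over the mat at (325,335). I'll lower it in the exact orientation of the grip.

Run:
```python
from plan import *
plan([503.7,-228.4,44],Ro.from_euler('xyz',[3.13,-1.223,1.577]),mm=16)
```

```text
0 tx -0.580 ty 0.023 tz 0.195 ax -0.003 ay 0.001 az -0.002
1 tx -0.580 ty 0.020 tz 0.194 ax -0.003 ay 0.001 az -0.002
2 tx -0.580 ty 0.017 tz 0.194 ax -0.003 ay 0.001 az -0.002
3 tx -0.581 ty 0.014 tz 0.193 ax -0.003 ay 0.001 az -0.002
4 tx -0.581 ty 0.011 tz 0.193 ax -0.003 ay 0.001 az -0.002
```

Call:
step_arm(
  moves=[
    {"tx": -0.58, "ty": 0.02, "tz": 0.19, "ax": -0.003, "ay": 0.001, "az": -0.002},
    {"tx": -0.58, "ty": 0.02, "tz": 0.19, "ax": -0.003, "ay": 0.001, "az": -0.002},
    {"tx": -0.58, "ty": 0.02, "tz": 0.19, "ax": -0.003, "ay": 0.001, "az": -0.002},
    {"tx": -0.58, "ty": 0.01, "tz": 0.19, "ax": -0.003, "ay": 0.001, "az": -0.002},
    {"tx": -0.55, "ty": 0.01, "tz": 0.19, "ax": -0.003, "ay": 0.001, "az": -0.002},
  ],
)

```text
clock: 22.0
eef_pos: [503.3, -228.8, 43.1]
tcp_rot: [3.135, -1.226, 1.57]
contact_force: [0.0, 0.8, -1.7]
opening: 0.731
grasp_force: 49.6
```

Call:
step_arm(
  moves=[
    {"tx": 0, "ty": 0, "tz": 0, "ax": 0, "ay": 0, "az": 0},
    {"tx": 0, "ty": 0, "tz": 0, "ax": 0, "ay": 0, "az": 0},
  ],
)

```text
clock: 22.25
eef_pos: [503.6, -229.0, 44.6]
tcp_rot: [3.134, -1.226, 1.571]
contact_force: [0.5, -0.6, -0.7]
opening: 0.733
grasp_force: 49.6
```

Run:
```python
from rim import *
st(); p=r.sense()['eef_pos']; print(r.sense()['tcp_rot'].round(3)); rim(p+[0,-31,45])
plan([503.7,-228.4,40],Ro.from_euler('xyz',[3.13,-1.223,1.577]),mm=16)
```

```text
t 22.25 p [ 503.6 -229.    44.6] q [-0.85  1.03  1.43  0.69  1.75 -1.13] F [ 0.5 -0.6 -0.7] open 0.733 g 49.6
[ 3.134 -1.226  1.571]
top rim [ 503.1 -258.9] 91.6 119
side rim [ 503.5 -262.9] 92.5 156
0 tx -0.176 ty -0.001 tz 0.095 ax 0.001 ay -0.001 az -0.001
```

Call:
step_arm(
  moves=[
    {"tx": -0.09, "ty": 0, "tz": 0.03, "ax": 0, "ay": 0, "az": 0},
    {"tx": -0.06, "ty": 0, "tz": 0.02, "ax": 0, "ay": 0, "az": 0},
    {"tx": 0, "ty": 0, "tz": 0, "ax": 0, "ay": 0, "az": 0},
  ],
)

```text
clock: 22.72
eef_pos: [503.4, -228.9, 40.4]
tcp_rot: [3.134, -1.226, 1.57]
contact_force: [-0.4, 0.4, -0.9]
opening: 0.731
grasp_force: 49.6
```

Call:
step_arm(
  moves=[
    {"tx": -0.03, "ty": 0, "tz": 0.01, "ax": 0, "ay": 0, "az": 0},
    {"tx": 0, "ty": 0, "tz": 0, "ax": 0, "ay": 0, "az": 0},
  ],
)

```text
clock: 22.98
eef_pos: [503.4, -229.0, 39.6]
tcp_rot: [3.134, -1.226, 1.57]
contact_force: [-0.0, -0.2, -1.0]
opening: 0.735
grasp_force: 49.7
```

Run:
```python
from rim import *
st(); p=r.sense()['eef_pos']; rim(p+[0,-31,45])
```

```text
t 22.98 p [ 503.4 -229.    39.6] q [-0.85  1.04  1.43  0.69  1.75 -1.13] F [-0.  -0.2 -1. ] open 0.735 g 49.7
top rim [ 503.  -258.9] 87.1 112
side rim [ 503.7 -262.4] 87.7 146
```

Call:
step_arm(
  moves=[
    {"tx": -0.03, "ty": 0, "tz": 0.01, "ax": 0, "ay": 0, "az": 0},
    {"tx": 0, "ty": 0, "tz": 0, "ax": 0, "ay": 0, "az": 0},
  ],
)

```text
clock: 23.32
eef_pos: [503.4, -229.0, 39.6]
tcp_rot: [3.133, -1.227, 1.572]
contact_force: [-0.2, 0.6, 4.5]
opening: 0.733
grasp_force: 49.5
```

Call:
step_arm(
  moves=[
    {"tx": -0.02, "ty": 0, "tz": 0.008, "ax": 0, "ay": 0, "az": 0},
    {"tx": 0, "ty": 0, "tz": 0, "ax": 0, "ay": 0, "az": 0},
  ],
)

```text
clock: 23.58
eef_pos: [503.4, -228.9, 39.6]
tcp_rot: [3.133, -1.228, 1.572]
contact_force: [-1.3, 0.2, 8.3]
opening: 0.729
grasp_force: 49.5
```

Contact: 8 N on the mat. I'll release and back away.

Call:
step_arm(
  moves=[
    {"tx": 0, "ty": 0, "tz": 0, "ax": 0, "ay": 0, "az": 0},
    {"tx": 0, "ty": 0, "tz": 0, "ax": 0, "ay": 0, "az": 0},
    {"tx": 0, "ty": 0, "tz": 0, "ax": 0, "ay": 0, "az": 0},
    {"tx": 0, "ty": 0, "tz": 0, "ax": 0, "ay": 0, "az": 0},
  ],
  gripper=0.96,
)

```text
clock: 24.08
eef_pos: [503.5, -229.0, 38.2]
tcp_rot: [3.134, -1.226, 1.57]
contact_force: [0.8, -0.7, 0.9]
opening: 0.958
grasp_force: 0.0
```

Call:
step_arm(
  moves=[
    {"tx": -0.05, "ty": 0, "tz": -0.4, "ax": 0, "ay": 0, "az": 0},
    {"tx": -0.05, "ty": 0, "tz": -0.6, "ax": 0, "ay": 0, "az": 0},
    {"tx": -0.05, "ty": 0, "tz": -0.7, "ax": 0, "ay": 0, "az": 0},
    {"tx": 0, "ty": 0, "tz": -0.8, "ax": 0, "ay": 0, "az": 0},
    {"tx": 0, "ty": 0, "tz": -0.8, "ax": 0, "ay": 0, "az": 0},
  ],
)

```text
clock: 24.7
eef_pos: [502.8, -309.7, 63.2]
tcp_rot: [3.133, -1.225, 1.571]
contact_force: [-0.5, 0.7, 0.7]
opening: 0.965
grasp_force: 0.0
```

Call:
step_arm(
  moves=[
    {"tx": 0.3, "ty": 0, "tz": -0.8, "ax": 0, "ay": 0, "az": 0},
    {"tx": 0.7, "ty": 0, "tz": -0.4, "ax": 0, "ay": 0, "az": 0},
    {"tx": 0.8, "ty": 0, "tz": -0.3, "ax": 0, "ay": 0, "az": 0},
    {"tx": 0.8, "ty": 0, "tz": -0.3, "ax": 0, "ay": 0, "az": 0},
    {"tx": 0, "ty": 0, "tz": 0, "ax": 0, "ay": 0, "az": 0},
  ],
)

```text
clock: 25.32
eef_pos: [503.1, -328.5, 141.5]
tcp_rot: [3.127, -1.223, 1.577]
contact_force: [-0.2, -0.1, -0.9]
opening: 0.965
grasp_force: 0.0
```

Run:
```python
from rim import *
st(); rim((503.5,-260,84)); q=load('top')[0]; s=load('side')[0]
cv2.imwrite('pics/end.png',np.hstack([cv2.resize(q,(400,300)),cv2.resize(s[150:390,180:500],(400,300))])[...,::-1])
```

```text
t 25.32 p [ 503.1 -328.5  141.5] q [-0.93  0.98  1.24  0.67  1.97 -1.02] F [-0.2 -0.1 -0.9] open 0.965 g 0.0
top rim [ 502.7 -258.7] 87.5 102
side rim [ 503.5 -259.5] 86.3 124
```

View pics/end.png

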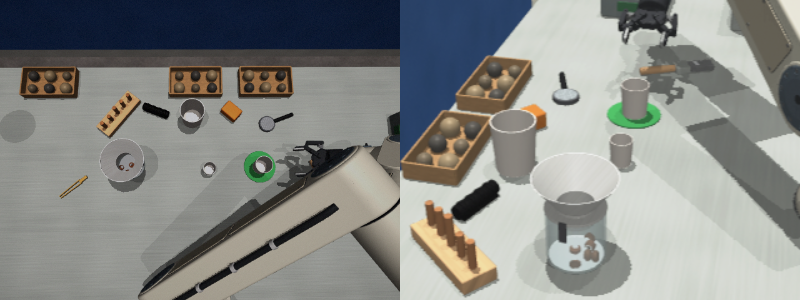

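The beaker stands upright and centred on the mat at (260,167) in the top half. The discs are in the jar, the bystanders haven't moved, and the gripper is clear.

```bash
python3 -c "
from rig import workorder
print(workorder.sign_off())"
```

```text
the job is handed in; nothing more can be done
None
```

The six fossil discs are in the jar with none spilled, and the empty beaker stands upright and centred on the green mat. On the first try the gripper closed short and nudged the beaker about 4 mm before I re-gripped it; the job was handed in at about 25 s on the robot's clock.

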